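# Load the passed bracket in the drilling jig and hold the sprung drill guide on its mark

## Task

Of the two brackets on the bench, the one with the round tag has passed inspection: set it down flat in the nest of the drilling jig with its drilled hole towards the drill guide, and set the reject, the one with the long bar tag, down flat in the square tray. Then pull the spring-loaded drill guide out by its upright handle until its pointers stand inside the painted marks on the rails, and finish while holding it there, because it springs back when let go. Don't drop the brackets, and leave the other things on the bench alone.

Things in the scene. Friction and masses are not known exactly. Their poses are not given: they have to be found in the camera images.
- bracket_round: The passed bracket, with a round brass tag (32 mm across, 2 mm thick). Loose aluminium upside-down T, 180 g: base plate 100 (x) x 56 (y) x 8 mm; across its middle an upright web 12 mm thick (x), 40 mm wide (y), top 48 mm above the underside: grip it. 12 mm hole through the plate at x = +32 mm, tag on the plate at x = -28 mm. Origin: centre of the underside, z up; lies flat on the bench.
- bracket_bar: The rejected bracket, with a bar-shaped brass tag (10 x 48 mm, 2 mm thick). Loose aluminium upside-down T, 180 g: base plate 100 (x) x 56 (y) x 8 mm; across its middle an upright web 12 mm thick (x), 40 mm wide (y), top 48 mm above the underside: grip it. 12 mm hole through the plate at x = +32 mm, tag on the plate at x = -28 mm. Origin: centre of the underside, z up; lies flat on the bench.
- bracket_round_hole (a point): Centre of the hole in the passed bracket, at the top face of its base plate (x = +32, z = 8 mm in the bracket's frame).
- jig: Drilling jig, fixed to the bench (place and yaw vary): grey base plate 130 mm wide, 8 mm thick, from x = -75 to +215 mm. Origin: at bench height under the middle of the nest; +x runs along the jig from the nest to the drill guide, away from the robot. Beyond the nest two dark rails along x, tops 28 mm above the bench, 49 mm either side of the middle, carry the guide.
- nest (a point): Middle of the nest floor, 8 mm above the bench; axes as the jig. The nest is a pocket of steel strips, 106 (x) x 62 (y) mm inside, strip tops 16 mm above the bench: a bracket drops in with 3 mm to spare on each side.
- nest_hole (a point): Point on the nest floor where the bracket's hole belongs: 32 mm from the nest's middle towards the guide (+x).
- guide (a joint): How far the drill guide is pulled out, in m, towards the nest (-x of the jig): 0 at rest, 0.055 with the pointers in the middle of the marks, 0.067 at the end stop. A spring pulls it back: about 4 N at rest, 9 N at the mark; it returns to 0 when let go.
- guide_handle (a point): Top middle of the guide's upright handle, a black block 14 mm thick (x of the jig) x 50 mm wide (y), from 28 to 78 mm above the bench; moves with the guide; at rest 130 mm from the jig's origin along +x; axes as the jig. Grip it from above across the 14 mm. It stands on the guide, a steel plate 90 x 60 mm, top 28, underside 20 mm above the bench, its near end 53 mm ahead (-x) of the handle.
- pointer (a point): Tip line of the guide's left (+y) pointer, a 3 mm wide brass finger lying over the rail; a like one is on the right side. Moves with the guide.
- mark (a point): Middle of the painted mark on the left (+y) rail, a white band 8 mm long (x) on the rail's top; a like one is on the right rail. The pointer is to stand inside this band (within 4 mm of the middle).
- reject_tray: Square open grey tray for rejects, fixed to the bench (its place changes): 130 x 130 x 22 mm, walls 5 mm, floor 5 mm thick. Origin: centre of the underside. A bracket lies flat in it at any yaw if it is near the middle.
- reject_in (a point): Centre of the tray's inner floor, 5 mm above the bench.
- screw_bin: Bystander: small blue open bin with screws, 85 x 70 x 35 mm, loose. Origin: centre of the underside.
- file: Bystander: flat file with a red handle, 300 mm long, lying along x at the left edge of the work. Origin: on the bench under its middle; x along it, handle to -x.
- grease_tin: Bystander: closed grease tin, 60 mm across, 65 mm high, loose. Origin: centre of the underside.

How it is judged:
By the outcome, as a careful person would: the job done as asked, in the order asked, and still so for the second after the job is handed in, while the arm keeps its last pose, push and grip.
It also fails if it takes over 72 s, if anything falls off the work surface, if the arm or the gripper's body presses on something with over 40 N, if the wrist force passes 120 N, or if a joint passes its speed limit or range.

## Robot

A 7-joint arm with a two-finger parallel gripper is mounted at the origin on the work surface. World frame = base frame: x ahead of the robot, y to its left, z up, the work surface at z = 0. Lengths are in mm, angles in rad, forces in N, time in s.
With the tool pointing down it reaches from about 375 to 925 mm from the base axis. Payload 3.1 kg.
Tool frame: the origin (TCP) lies midway between the tips of the shut fingers; the grasp point (between the pads) lies 19 mm behind it; z points along the fingers, x is the direction in which the jaws open and shut, and the axes are right-handed (so a half turn about z gives the same grasp; the last joint's range is limited). The gripper opens to 85 mm and grips with 20 to 120 N. Pads are 22 mm wide; open, the fingers measure 114 mm over their backs; the gripper's body (76 mm by 85 mm) begins 54 mm behind the grasp point. The pads swing forward as they close: fully open they stand 13 mm farther back than shut.
Start: joints at [1.235, 0.383, 0.044, 1.598, -0.018, 1.161, -0.05], TCP at [153.137, -631.706, 231.269] pointing down, gripper open.
Joint ranges: [-2.61, 2.61], [-0.41, 2.15], [-1.48, 1.57], [0, 2.5], [-1.57, 4.71], [0.05, 1.97], [-2.85, 2.85]. Speed limits (rad/s): [2.79, 2.79, 3.14, 3.14, 3.14, 3.14, 3.14].

## Interface

Orientations are given as a unit quaternion [w, x, y, z].
In Python, from station import r, optics, order gives the robot as it stands. The module is installed in compiled form; this text tells all that it offers.
- The arm moves only by the tool move_arm, never from a script. Its argument "commands" is a list of rows, each a list of 3 entries, a list of its own where there are three numbers: the shift along the world's x, y, z in mm, then the turn, a rotation vector about the world's x, y, z in degrees, then the opening, from -1 (shut) to 1 (fully open). A call has 1 to 12 rows; each row is the pose to reach, as a shift and turn from the pose commanded when the call began; what a row does not reach only later rows make up. A row lasts 1/10 s, in which the tool goes at most 50 mm and 8.59 degrees, less where a joint would pass 70% of its speed; a pose out of reach is approached as far as the arm can. A call with a gripper value outside its range is refused whole. The fingers move at their own pace and stop on an object; "newtons" is the grip in N (left out, the last holds). Time passes only in rows, so rows that repeat a pose let the fingers close. It gives the time, the measured TCP pose, the force and the opening at its end, in the units of the state.
- r.sense(): the state, without advancing time (a new reading comes with each control period).
- optics.grab_frame(name): name is "scene" or "side" or "wrist"; returns a dict with "pixels" (384x512x3 uint8, red, green, blue), "z_map" (384x512 float32, mm along the optical axis (not along the pixel's ray), 0 where there is no reading), "mtx" (3x3 intrinsics, pixels), "world_from_camera" (4x4, takes a point from camera to world coordinates). Camera axes: x right, y up, looking along -z (the intrinsics and any distortion apply to the point x, -y, -z); pixel columns grow to the right and rows downward; lengths in mm; the calibration is good to about 2 mm. A picture is of the moment at which its call begins.
- order.job_done(): hands the job in, once; it reports no verdict.
The state is a dict: "time_s": time; "q": joint angles; "qvel": joint speeds; "tau": joint torques, N m; "tcp_pos": TCP position; "tool_rot": TCP orientation; "wrist_force": force on the tool from outside, world axes, zero at the start; "wrist_torque": the same for the moment, N m; "grip_width": opening from 0.0 (shut) to 1.0 (fully open).
Only numpy, scipy, OpenCV 4.12 (cv2) and the standard library are available. Lean on these libraries where they do the work, as an engineer would, in place of code of your own. Each camera call takes 0.05 s, during which the arm holds its last target. There are 200 camera calls.

## Working session

There is one attempt and no reset: what is moved stays moved. The work goes in short steps, Python scripts to look and compute and a tool call to move; the robot and the scene stay as the last step left them, time stands still between calls to the robot, and variables do not carry over. Pictures are saved under pics/ and viewed, about 8 in all and at most 12, crops included, and the job is handed in when it is done.

Besides the shell and the picture viewer there is one more tool, called after "Call:" by a JSON object that holds its "api" and its "payload". move_arm: Moves the arm, as the interface text tells. Its arguments: {"type":"object","properties":{"commands":{"type":"array","items":{"type":"array"}},"newtons":{"type":"number"}},"required":["commands"]}

```bash
mkdir -p pics; cat > h.py <<'E'
import numpy as np, cv2
from station import r, optics, order
def grab(n):
    f=optics.grab_frame(n); np.savez(f'{n}.npz',**f); return f
def load(n): return dict(np.load(f'{n}.npz'))
def cloud(f):
    z=f['z_map'].astype(float); K=f['mtx']; v,u=np.mgrid[:z.shape[0],:z.shape[1]]
    P=np.stack([(u-K[0,2])/K[0,0]*z,-(v-K[1,2])/K[1,1]*z,-z],-1)
    T=f['world_from_camera']; return P@T[:3,:3].T+T[:3,3]
def ray(f,u,v,h):
    K=f['mtx'];T=f['world_from_camera']
    d=T[:3,:3]@np.array([(u-K[0,2])/K[0,0],-(v-K[1,2])/K[1,1],-1]); o=T[:3,3]
    return o+d*(h-o[2])/d[2]
def save(n,p): cv2.imwrite('pics/'+n,p[...,::-1])
E
python3 - <<'E'
from h import *
a=grab('scene');b=grab('side')
for n,f in(('scene',a),('side',b)): print(n,f['mtx'],f['world_from_camera'].round(2))
save('scene.png',cv2.resize(a['pixels'],(800,600)));save('side.png',cv2.resize(b['pixels'],(800,600)))
s=r.sense();print(s['tcp_pos'],s['tool_rot'],s['time_s'],s['grip_width'])
E
```

```text
scene [[363.32300421   0.         258.13734668]
 [  0.         363.32300421 192.51798291]
 [  0.           0.           1.        ]] [[ 5.40000e-01 -6.70000e-01  5.10000e-01  1.14776e+03]
 [ 8.40000e-01  4.10000e-01 -3.40000e-01 -4.39590e+02]
 [ 2.00000e-02  6.10000e-01  7.90000e-01  1.04904e+03]
 [ 0.00000e+00  0.00000e+00  0.00000e+00  1.00000e+00]]
side [[391.37079458   0.         245.00216923]
 [  0.         391.37079458 185.71548945]
 [  0.           0.           1.        ]] [[-9.9000e-01  7.0000e-02 -1.0000e-01  4.0638e+02]
 [-1.1000e-01 -6.7000e-01  7.3000e-01  8.9187e+02]
 [-2.0000e-02  7.4000e-01  6.7000e-01  9.2363e+02]
 [ 0.0000e+00  0.0000e+00  0.0000e+00  1.0000e+00]]
[ 152.87530613 -630.84962062  229.93161322] [-7.23110581e-04  7.85994758e-01 -6.18231862e-01 -1.03972070e-03] 0.1 1.002572542229035
```

View pics/scene.png

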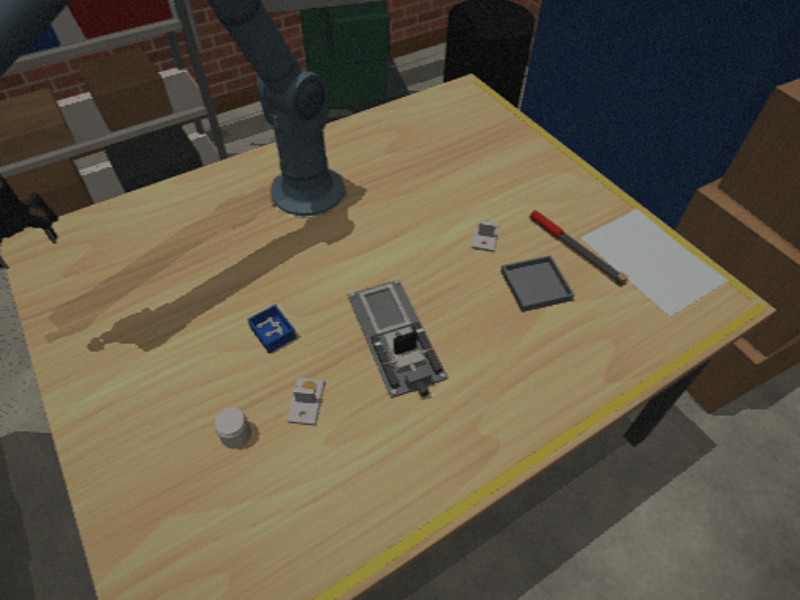

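View pics/side.png

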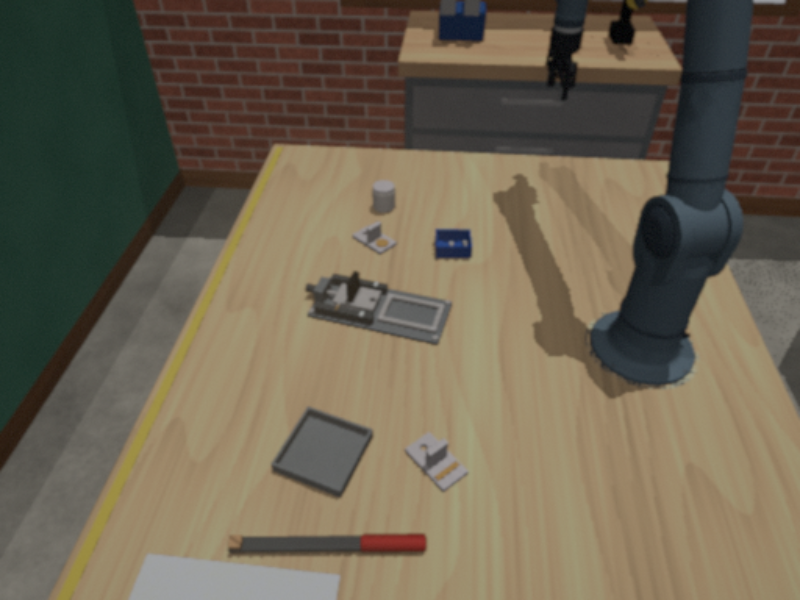

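The scene view shows the round-tag bracket at about (306,400), the jig at (397,340) and the tray at (537,283). The side view shows the bar-tag bracket at about (436,460), next to the tray. Next I measure them.

```bash
cat > m.py <<'E'
from h import *
k=0.64
def rect(P): 
    c,s,a=cv2.minAreaRect(P[:,:2].astype(np.float32)); return np.round(c,1),np.round(s,1),round(a,1)
def near(f,c,R,z0,z1):
    C=cloud(f); m=(np.hypot(C[...,0]-c[0],C[...,1]-c[1])<R)&(C[...,2]>z0)&(C[...,2]<z1)&(f['z_map']>0); return C[m],f['pixels'][m].astype(int)
if __name__=='__main__':
    S=load('scene');D=load('side')
    for nm,ps,pd in(('round',(306,400),(374,240)),('bar',(486,240),(436,460)),('jig',(397,340),(375,305)),('tray',(537,283),(323,452)),('tin',(232,425),(384,195)),('bin',(272,328),(454,245)),('file',(580,250),(330,543))):
        for t,f,p in(('S',S,ps),('D',D,pd)):
            c=ray(f,p[0]*k,p[1]*k,10); print(nm,t,c.round(0),end=' ')
            if nm in('round','bar'):
                P,col=near(f,c,85,4,60); print('all',rect(P))
                w=P[P[:,2]>43]; print('   web',len(w),rect(w),w[:,2].max().round(1))
                b=(col[:,0]-col[:,2]>40)&(P[:,2]<16); 
                if b.sum()>3: print('   tag',b.sum(),P[b].mean(0).round(1))
            elif nm=='jig':
                P,_=near(f,c,190,4,100); print(rect(P)); h=P[P[:,2]>70]; print('   handle',len(h),rect(h),h[:,2].max())
                h=P[(P[:,2]>12)]; print('   up',rect(h))
            elif nm=='tray':
                P,_=near(f,c,110,14,40); print(rect(P),np.median(P[:,2]))
            else: print()
E
python3 m.py
```

```text
round S [ 585. -297.   10.] all (array([ 575.8, -305.6]), array([125.9, 153.9]), 26.6)
   web 52 (array([ 583. , -297.2]), array([38.4, 15.1]), 58.0) 52.9
   tag 52 [ 560.1 -284.9    7.8]
round D [ 578. -282.   10.] all (array([ 594.5, -268.8]), array([122., 141.]), 55.1)
   web 28 (array([ 578.7, -292.3]), array([44. , 14.3]), 51.0) 51.0
   tag 43 [ 573.3 -268.7    8.2]
bar S [419. 293.  10.] all (array([420.4, 290.6]), array([139.6, 152.3]), 15.5)
   web 29 (array([399.1, 308.9]), array([36.1, 16.7]), 48.2) 50.3
   tag 19 [425.6 291.8   5.4]
bar D [397. 313.  10.] all (array([392.8, 306.6]), array([119.7, 146.3]), 29.2)
   web 72 (array([396.8, 309.7]), array([40.1, 13.8]), 45.8) 53.7
   tag 69 [381.6 324.7   8.8]
jig S [558. -62.  10.] (array([552.2, -76.1]), array([347.1, 349.2]), 42.1)
   handle 73 (array([598.2, -66.2]), array([50.7, 15.6]), 76.5) 81.92896152777132
   up (array([554.1, -58.7]), array([124.4, 309.7]), 78.8)
jig D [547. -55.  10.] (array([543.2, -53.7]), array([328.7, 355.7]), 24.1)
   handle 52 (array([594. , -62.8]), array([52.3, 13.8]), 79.8) 81.2925521581709
   up (array([548.7, -52. ]), array([121.4, 313.1]), 78.2)
tray S [596. 310.  10.] (array([593.7, 310.4]), array([133.7, 134.4]), 73.6) 19.812817566582225
tray D [591. 318.  10.] (array([591.4, 312.2]), array([133.1, 132.2]), 73.1) 20.86392027609412
tin S [ 558. -445.   10.] 
tin D [ 576. -480.   10.] 
bin S [ 384. -281.   10.] 
bin D [ 384. -281.   10.] 
file S [570. 473.  10.] 
file D [550. 475.  10.]
```

Call:
{"api": "move_arm", "payload": {"commands": [[[428,336,0],[0,0,42],1],[[428,336,0],[0,0,42],1],[[428,336,0],[0,0,42],1],[[428,336,0],[0,0,42],1],[[428,336,0],[0,0,42],1],[[428,336,0],[0,0,42],1],[[428,336,0],[0,0,42],1],[[428,336,0],[0,0,42],1],[[428,336,0],[0,0,42],1],[[428,336,0],[0,0,42],1],[[428,336,0],[0,0,42],1],[[428,336,0],[0,0,42],1]]}}

```text
time_s: 1.3
tcp_pos: [587.4, -285.5, 230.8]
tool_rot: [-0.004, 0.957, -0.289, 0.001]
wrist_force: [-0.5, 1.6, -0.3]
grip_width: 1.001
```

```bash
cat > w.py <<'E'
import sys
from m import *
f=grab('wrist'); c=[float(x) for x in sys.argv[2:4]]; save(sys.argv[1]+'.png',f['pixels'])
s=r.sense(); from scipy.spatial.transform import Rotation as R
q=s['tool_rot']; M=R.from_quat([q[1],q[2],q[3],q[0]]).as_matrix()
print('t',s['time_s'],'tcp',s['tcp_pos'].round(1) if hasattr(s['tcp_pos'],'round') else s['tcp_pos'],'yaw',np.degrees(np.arctan2(M[1,0],M[0,0])).round(1),'zaxis',M[:,2].round(3),'F',s['wrist_force'],'g',s['grip_width'])
print(f['world_from_camera'].round(2)[:3,3])
P,col=near(f,c,75,40,62); print('web',len(P),rect(P) if len(P) else '')
P,col=near(f,c,75,4,14); print('plate',rect(P)); b=(col[:,0]-col[:,2]>40)&(np.hypot(*(P[:,:2]-c).T)<50); print('tag',b.sum(),P[b].mean(0))
E
python3 w.py w1 581 -295
```

```text
t 1.35 tcp [ 584.3 -289.8  230.5] yaw -33.8 zaxis [ 0.001  0.003 -1.   ] F [-1.32110174 -0.89400013 -0.31162323] g 0.9961748025954028
[ 625.78 -230.4   372.67]
web 366 (array([ 583.8, -293.8]), array([39.8, 12. ]), 51.5)
plate (array([ 583.7, -294. ]), array([ 56.4, 100. ]), 51.4)
tag 549 [ 562.4197228  -277.31803518    8.31857912]
```

View pics/w1.png

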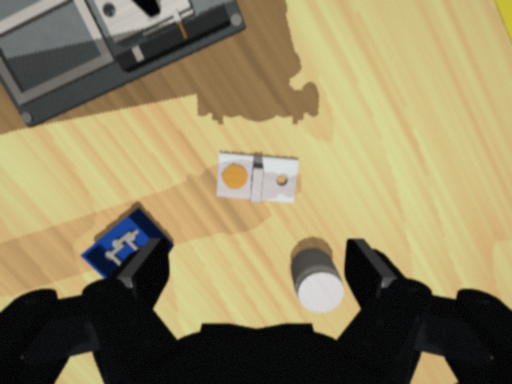

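The picture shows the bracket at (258,178) with its tag to the left at (235,176) and its hole at (282,180). The plate measures 100 x 56 as given. I descend onto it.

Call:
{"api": "move_arm", "payload": {"commands": [[[3,2,0],[0,0,-4],1],[[3,2,0],[0,0,-4],1],[[3,2,-50],[0,0,-4],1],[[3,2,-100],[0,0,-4],1],[[3,2,-150],[0,0,-4],1],[[3,2,-180],[0,0,-4],1],[[3,2,-180],[0,0,-4],1],[[3,2,-180],[0,0,-4],1],[[3,2,-180],[0,0,-4],1],[[3,2,-180],[0,0,-4],1]]}}

```text
time_s: 2.35
tcp_pos: [586.4, -295.0, 54.6]
tool_rot: [0.0, 0.944, -0.329, 0.003]
wrist_force: [0.6, -0.4, -0.5]
grip_width: 0.999
```

```bash
python3 - <<'E'
from h import *
s=r.sense();print(s)
E
```

```text
{'time_s': 2.35, 'q': array([ 0.60720568,  0.60131768, -0.26673211,  1.69110162,  0.19696021,
        0.86968685, -0.41151873]), 'qvel': array([-0.0032165 ,  0.00119023, -0.00176123,  0.00940273,  0.00092214,
        0.00084644, -0.00318206]), 'tau': array([ 1.10979227e-01, -4.73299956e+01, -3.07544142e+00, -2.02213347e+01,
        1.51813432e-02,  3.81359656e-03,  2.96349172e-03]), 'tcp_pos': array([ 586.36408487, -294.9944289 ,   54.5660731 ]), 'tool_rot': array([ 3.56680104e-04,  9.44412717e-01, -3.28749643e-01,  2.85734372e-03]), 'wrist_force': array([ 0.58294366, -0.37247638, -0.49788278]), 'wrist_torque': array([0.02189113, 0.03847109, 0.0053976 ]), 'grip_width': 0.998628798138595}
```

Call:
{"api": "move_arm", "payload": {"commands": [[[-1,1,-20],[0,0,0],1],[[-1,1,-35],[0,0,0],1],[[-1,1,-35],[0,0,0],1],[[-1,1,-35],[0,0,0],1],[[-1,1,-35],[0,0,0],-1],[[-1,1,-35],[0,0,0],-1],[[-1,1,-35],[0,0,0],-1],[[-1,1,-35],[0,0,0],-1],[[-1,1,-35],[0,0,0],-1],[[-1,1,-35],[0,0,0],-1],[[-1,1,-35],[0,0,0],-1],[[-1,1,-35],[0,0,0],-1]], "newtons": 60}}

```text
time_s: 3.55
tcp_pos: [583.5, -292.9, 16.6]
tool_rot: [0.0, 0.944, -0.329, 0.0]
wrist_force: [-0.8, -0.5, 1.0]
grip_width: 0.131
```

Call:
{"api": "move_arm", "payload": {"commands": [[[0,0,20],[0,0,0],-1],[[0,0,50],[0,0,0],-1],[[0,0,90],[0,0,7],-1],[[-10,20,130],[0,0,14],-1],[[-25,50,160],[0,0,20],-1],[[-40,85,185],[0,0,27],-1],[[-53,123,185],[0,0,27],-1],[[-53,123,185],[0,0,27],-1],[[-53,123,185],[0,0,27],-1],[[-53,123,185],[0,0,27],-1]]}}

```text
time_s: 4.55
tcp_pos: [529.6, -170.9, 200.6]
tool_rot: [0.0, 0.995, -0.1, -0.001]
wrist_force: [-0.1, -1.9, -1.2]
grip_width: 0.131
```

```bash
python3 - <<'E'
from m import *
f=grab('wrist'); save('w2.png',f['pixels']); C=cloud(f)
s=r.sense(); print(s['tcp_pos'],s['tool_rot'],s['grip_width'],s['wrist_force'])
for z0,z1,n in((70,84,'handle'),):
    P,_=near(f,(596,-64),60,z0,z1); print(n,len(P),rect(P))
P,_=near(f,(469,-38),95,11,21); print('strips',len(P),rect(P))
np.save('strips.npy',P)
E
```

```text
[ 529.67302293 -171.33892929  200.51320026] [ 1.51802535e-04  9.94960238e-01 -1.00268318e-01 -6.04998691e-04] 0.13671802118869394 [ 0.35701416 -0.48925707 -2.16747341]
handle 1121 (array([598.4, -63.6]), array([49.5, 14.3]), 78.9)
strips 4225 (array([481.1, -43. ]), array([117.4, 164.1]), 78.5)
```

View pics/w2.png

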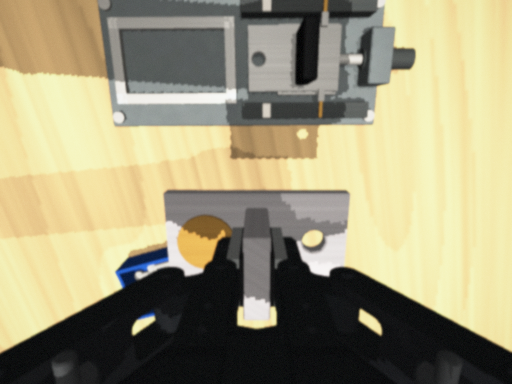

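The bracket is held level, with its front edge at row 190 and the tag on the nest side. The nest is visible with its pocket around (175,60) and the handle at (307,50). Next I work out both positions exactly.

```bash
python3 - <<'E'
from m import *
f=load('wrist'); C=cloud(f); px=f['pixels'].astype(int)
g=cv2.cvtColor(f['pixels'],cv2.COLOR_RGB2GRAY)
m=np.zeros_like(g); m[8:112,100:240]=((g>110)&(np.ptp(px,axis=2)<40))[8:112,100:240]
n,l,st,_=cv2.connectedComponentsWithStats(m); i=1+st[1:,4].argmax(); print(st[i])
mm=(l==i).astype(np.uint8)
cs,h=cv2.findContours(mm,cv2.RETR_CCOMP,cv2.CHAIN_APPROX_NONE)
for c,hh in sorted(zip(cs,h[0]),key=lambda t:-len(t[0]))[:2]:
    W=np.array([ray(f,*p[0],16) for p in c]); print('contour',len(c),'hole' if hh[3]>=0 else 'outer',rect(W))
P=C[(l==i)]; print('z med',np.median(P[:,2]),rect(P[(P[:,2]>12)&(P[:,2]<20)]))
# held plate
for a,b in((184,197),(184,190),(190,200)):
    k=(C[...,2]>a)&(C[...,2]<b)&(f['z_map']>0); k[:180]=0;k[262:]=0
    k&=~((px.max(2)<60)); P=C[k]; print('held',a,b,len(P),np.median(P[:,2]),rect(P))
k=(C[...,2]>225)&(C[...,2]<240)&(px.max(2)>70); k[:200]=0;k[325:]=0;k[:,:200]=0;k[:,310:]=0
print('web',rect(C[k]),np.median(C[k][:,2]))
E
```

```text
[ 107   15  133   97 6270]
contour 448 outer (array([469.2, -42. ]), array([ 91.2, 136. ]), 78.6)
contour 337 hole (array([470.9, -38. ]), array([ 62. , 106.8]), 79.3)
z med 14.067926142797916 (array([470.9, -38.2]), array([ 82. , 126.6]), 79.1)
held 184 197 9761 190.74077247197468 (array([ 532.5, -165.4]), array([ 41.4, 100.8]), 78.6)
held 184 190 1762 189.5264429556671 (array([ 532.5, -165.4]), array([ 41.4, 100.8]), 78.6)
held 190 200 8048 190.9475137725456 (array([ 532.4, -165.3]), array([ 41.1, 100.2]), 78.6)
web (array([ 533.8, -171. ]), array([36.3, 40.8]), 18.4) 230.58583850426015
```

Call:
{"api": "move_arm", "payload": {"commands": [[[-20,45,0],[0,0,0],-1],[[-40,90,0],[0,0,0],-1],[[-60,133.5,-20],[0,0,0.4],-1],[[-60,133.5,-60],[0,0,0.4],-1],[[-60,133.5,-100],[0,0,0.4],-1],[[-60,133.5,-130],[0,0,0.4],-1],[[-60,133.5,-155],[0,0,0.4],-1],[[-60,133.5,-155],[0,0,0.4],-1],[[-60,133.5,-155],[0,0,0.4],-1],[[-60,133.5,-155],[0,0,0.4],-1]]}}

```text
time_s: 5.6
tcp_pos: [472.0, -36.7, 47.6]
tool_rot: [-0.0, 0.995, -0.096, 0.001]
wrist_force: [1.2, 0.5, -0.6]
grip_width: 0.128
```

```bash
python3 - <<'E'
from m import *
f=grab('wrist'); save('w3.png',f['pixels']); C=cloud(f)
s=r.sense(); print(s['tcp_pos'],s['tool_rot'],s['grip_width'],s['wrist_force'])
E
```

```text
[472.07203569 -36.63572451  47.84355307] [ 3.69380553e-05  9.95375422e-01 -9.60452825e-02  1.75245796e-03] 0.12556819852931497 [-0.45448379  0.15633664 -1.86453541]
```

View pics/w3.png

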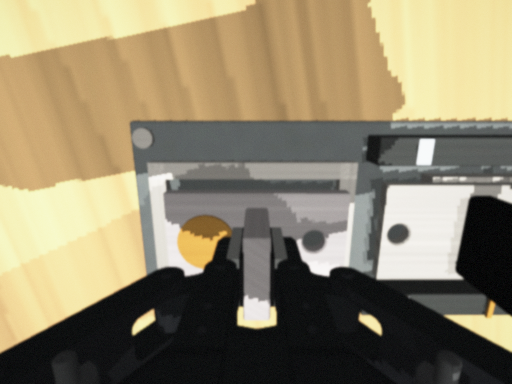

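The bracket's front corners are at about (164,190) and (350,190), and the pocket's inner corners at (170,180) and (341,180). I check the numbers.

```bash
python3 - <<'E'
from m import *
f=load('wrist'); C=cloud(f); g=cv2.cvtColor(f['pixels'],cv2.COLOR_RGB2GRAY)
a=np.radians(-11.0); ex=np.array([np.cos(a),np.sin(a)]); ey=np.array([-ex[1],ex[0]])
for v in (170,176,186,200,215): print(v,[(u,int(g[v,u]),round(float(C[v,u,2]))) for u in list(range(144,178,3))+list(range(334,366,3))])
for u in (190,230,300,325): print(u,[(v,int(g[v,u]),round(float(C[v,u,2]))) for v in range(156,200,3)])
L=lambda u,v,z:(lambda p:np.round([p@ex,p@ey],1))(ray(f,u,v,z)[:2])
for u,v,z in((164,190,39),(350,190,39),(170,180,16),(341,180,16),(170,186,16),(341,186,16)): print(u,v,L(u,v,z))
n=np.array([470.9,-38.1]); print('nest local',n@ex,n@ey)
E
python3 - <<'E'
import cv2
im=cv2.imread('pics/w3.png')[150:250,130:380]; cv2.imwrite('pics/w3c.png',cv2.resize(im,None,fx=3.2,fy=3.2,interpolation=cv2.INTER_NEAREST))
E
```

```text
170 [(144, 96, 6), (147, 127, 7), (150, 168, 15), (153, 170, 15), (156, 167, 15), (159, 172, 14), (162, 169, 15), (165, 160, 15), (168, 160, 15), (171, 159, 15), (174, 161, 15), (177, 162, 16), (334, 164, 13), (337, 166, 15), (340, 174, 15), (343, 175, 15), (346, 177, 14), (349, 173, 15), (352, 167, 14), (355, 171, 15), (358, 113, 7), (361, 98, 6), (364, 100, 7)]
176 [(144, 166, 6), (147, 169, 7), (150, 194, 16), (153, 232, 14), (156, 237, 14), (159, 244, 16), (162, 247, 14), (165, 246, 15), (168, 247, 15), (171, 238, 15), (174, 153, 14), (177, 127, 15), (334, 165, 15), (337, 167, 15), (340, 173, 14), (343, 176, 15), (346, 181, 15), (349, 176, 16), (352, 175, 16), (355, 177, 15), (358, 103, 7), (361, 98, 7), (364, 98, 6)]
186 [(144, 163, 6), (147, 167, 7), (150, 237, 15), (153, 237, 16), (156, 236, 16), (159, 230, 15), (162, 232, 14), (165, 201, 15), (168, 67, 9), (171, 125, 7), (174, 142, 7), (177, 128, 7), (334, 84, 7), (337, 66, 11), (340, 141, 15), (343, 158, 14), (346, 161, 14), (349, 156, 15), (352, 162, 15), (355, 143, 14), (358, 98, 7), (361, 101, 8), (364, 99, 7)]
200 [(144,
[... 1134 characters left out ...]
, 29), (192, 93, 35), (195, 123, 38), (198, 131, 38)]
300 [(156, 97, 6), (159, 94, 7), (162, 116, 14), (165, 163, 15), (168, 167, 15), (171, 163, 15), (174, 164, 14), (177, 165, 15), (180, 105, 6), (183, 76, 5), (186, 75, 7), (189, 81, 7), (192, 100, 36), (195, 163, 37), (198, 171, 37)]
325 [(156, 97, 6), (159, 95, 7), (162, 115, 14), (165, 163, 15), (168, 168, 14), (171, 163, 16), (174, 163, 15), (177, 164, 14), (180, 107, 7), (183, 77, 7), (186, 72, 8), (189, 79, 7), (192, 96, 36), (195, 160, 37), (198, 170, 38)]
164 190 [423.4  82.1]
350 190 [521.6  82. ]
170 180 [420.2  82.3]
341 180 [523.2  82.2]
170 186 [419.9  78.6]
341 186 [523.5  78.5]
nest local 469.51806340935127 52.45196023345894
```

View pics/w3c.png

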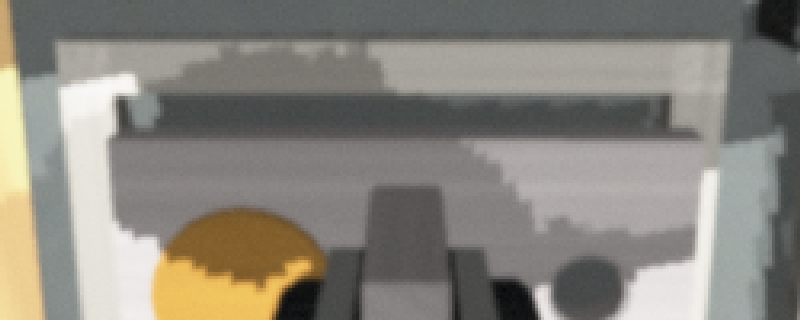

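Call:
{"api": "move_arm", "payload": {"commands": [[[-2.5,0.3,0],[0,0,0],-1],[[-2.5,0.3,-6],[0,0,0],-1],[[-2.5,0.3,-12],[0,0,0],-1],[[-2.5,0.3,-17],[0,0,0],-1],[[-2.5,0.3,-20],[0,0,0],-1],[[-2.5,0.3,-22],[0,0,0],-1],[[-2.5,0.3,-22],[0,0,0],-1],[[-2.5,0.3,-22],[0,0,0],-1]]}}

```text
time_s: 6.45
tcp_pos: [467.3, -35.8, 24.5]
tool_rot: [0.0, 0.995, -0.096, -0.001]
wrist_force: [-2.3, -0.3, 5.0]
grip_width: 0.132
```

```bash
python3 - <<'E'
from m import *
f=grab('wrist'); save('w4.png',f['pixels']); C=cloud(f)
s=r.sense(); print(s['tcp_pos'],s['grip_width'],s['wrist_force'],s['wrist_torque'])
for u in (180,200,310,325,340): print(u,[(v,round(float(C[v,u,2]),1)) for v in range(170,250,5)])
E
```

```text
[467.26690653 -35.83541202  24.49006412] 0.13093346222717078 [-3.28667192  0.68258759  4.81903941] [0.08862147 0.5859451  0.05768817]
180 [(170, 14.2), (175, 12.5), (180, 13.4), (185, 14.8), (190, 8.3), (195, 15.0), (200, 14.6), (205, 14.0), (210, 13.8), (215, 13.5), (220, 14.0), (225, 14.3), (230, 18.0), (235, 17.5), (240, 16.2), (245, 17.3)]
200 [(170, 14.8), (175, 14.8), (180, 14.3), (185, 14.8), (190, 10.0), (195, 13.5), (200, 14.1), (205, 14.3), (210, 14.8), (215, 14.0), (220, 16.1), (225, 15.7), (230, 16.9), (235, 17.7), (240, 16.6), (245, 16.2)]
310 [(170, 14.5), (175, 15.2), (180, 14.2), (185, 14.9), (190, 8.8), (195, 14.3), (200, 15.8), (205, 15.7), (210, 14.6), (215, 14.2), (220, 15.2), (225, 14.8), (230, 14.1), (235, 6.6), (240, 7.0), (245, 7.6)]
325 [(170, 14.4), (175, 13.9), (180, 14.9), (185, 16.4), (190, 8.7), (195, 16.2), (200, 14.8), (205, 14.4), (210, 15.1), (215, 15.6), (220, 14.1), (225, 15.2), (230, 14.5), (235, 14.1), (240, 13.3), (245, 13.9)]
340 [(170, 14.7), (175, 15.3), (180, 15.2), (185, 14.0), (190, 8.6), (195, 14.7), (200, 13.7), (205, 14.2), (210, 14.7), (215, 14.2), (220, 15.1), (225, 14.6), (230, 14.6), (235, 13.7), (240, 14.8), (245, 14.7)]
```

View pics/w4.png

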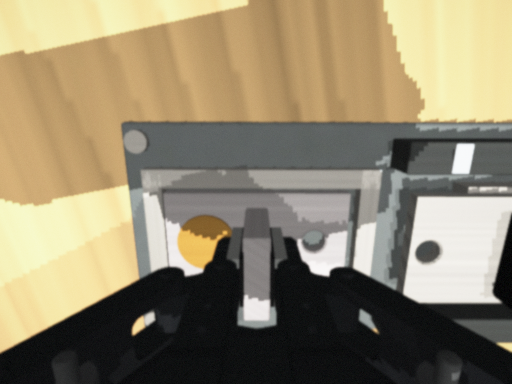

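The plate top is flush with the strip tops, so the bracket is seated with its hole towards the guide. I nudge it central, release and lift.

Call:
{"api": "move_arm", "payload": {"commands": [[[1.5,-0.3,0],[0,0,0],-1],[[1.5,-0.3,0],[0,0,0],-1],[[1.5,-0.3,0],[0,0,0],-0.3],[[1.5,-0.3,0],[0,0,0],-0.3],[[1.5,-0.3,0],[0,0,0],-0.3],[[1.5,-0.3,0],[0,0,0],-0.3],[[1.5,-0.3,20],[0,0,0],-0.3],[[1.5,-0.3,60],[0,0,0],-0.3],[[1.5,-0.3,110],[0,0,0],1],[[1.5,-0.3,160],[0,0,0],1],[[1.5,-0.3,206],[0,0,0],1]]}}

```text
time_s: 7.6
tcp_pos: [469.1, -36.1, 232.5]
tool_rot: [0.0, 0.995, -0.095, 0.001]
wrist_force: [2.3, -0.2, -0.5]
grip_width: 0.847
```

Call:
{"api": "move_arm", "payload": {"commands": [[[-71,345,0],[0,0,-32.5],1],[[-71,345,0],[0,0,-32.5],1],[[-71,345,0],[0,0,-32.5],1],[[-71,345,0],[0,0,-32.5],1],[[-71,345,0],[0,0,-32.5],1],[[-71,345,0],[0,0,-32.5],1],[[-71,345,0],[0,0,-32.5],1],[[-71,345,0],[0,0,-32.5],1],[[-71,345,0],[0,0,-32.5],1],[[-71,345,0],[0,0,-32.5],1],[[-71,345,0],[0,0,-32.5],1]]}}

```text
time_s: 8.7
tcp_pos: [398.8, 307.0, 229.8]
tool_rot: [0.001, 0.928, -0.371, 0.0]
wrist_force: [0.5, 0.5, 0.6]
grip_width: 1.002
```

```bash
python3 w.py w5 398 309; python3 - <<'E'
from m import *
f=load('wrist');P,_=near(f,(592.5,311),110,14,40); print('tray',len(P),rect(P))
f=grab('side'); P,c=near(f,(470,-38),60,40,75); print('nest web',len(P),rect(P),np.median(P[:,2]))
E
```

```text
t 8.75 tcp [399.  306.8 229.8] yaw -43.7 zaxis [-0.    -0.001 -1.   ] F [-0.06819825 -0.21626909 -0.21105708] g 0.9987756212227621
[446.92 355.98 371.07]
web 375 (array([400.6, 310.4]), array([39.9, 11.8]), 43.9)
plate (array([400.6, 310.3]), array([56.3, 99.9]), 44.5)
tag 282 [381.23539768 331.17746183   8.5464822 ]
tray 2221 (array([595.3, 312.9]), array([130.3, 131.3]), 73.3)
nest web 1 (array([467. , -59.8]), array([0., 0.]), 0.0) 54.589742554772556
```

Call:
{"api": "move_arm", "payload": {"commands": [[[2.5,1.5,0],[0,0,-2.2],1],[[2.5,1.5,-50],[0,0,-2.2],1],[[2.5,1.5,-100],[0,0,-2.2],1],[[2.5,1.5,-150],[0,0,-2.2],1],[[2.5,1.5,-190],[0,0,-2.2],1],[[2.5,1.5,-213],[0,0,-2.2],1],[[2.5,1.5,-213],[0,0,-2.2],1],[[2.5,1.5,-213],[0,0,-2.2],1]]}}

```text
time_s: 9.6
tcp_pos: [401.3, 309.6, 17.5]
tool_rot: [0.0, 0.921, -0.389, 0.0]
wrist_force: [-0.2, 1.0, 0.3]
grip_width: 0.996
```

Call:
{"api": "move_arm", "payload": {"commands": [[[0,0,0],[0,0,0],-1],[[0,0,0],[0,0,0],-1],[[0,0,0],[0,0,0],-1],[[0,0,0],[0,0,0],-1],[[0,0,0],[0,0,0],-1],[[0,0,0],[0,0,0],-1],[[0,0,0],[0,0,0],-1],[[0,0,30],[0,0,0],-1],[[0,0,70],[0,0,0],-1],[[0,0,110],[0,0,0],-1],[[0,0,110],[0,0,0],-1]], "newtons": 60}}

```text
time_s: 10.7
tcp_pos: [403.6, 313.3, 131.9]
tool_rot: [-0.004, 0.922, -0.388, 0.003]
wrist_force: [1.1, 1.2, -1.8]
grip_width: 0.127
```

Call:
{"api": "move_arm", "payload": {"commands": [[[45,0,0],[0,0,8],-1],[[90,0,0],[0,0,16],-1],[[135,1,0],[0,0,24],-1],[[170,2,0],[0,0,29],-1],[[193.5,2,0],[0,0,29],-1],[[193.5,2,-30],[0,0,29],-1],[[193.5,2,-60],[0,0,29],-1],[[193.5,2,-75],[0,0,29],-1],[[193.5,2,-75],[0,0,29],-1],[[193.5,2,-75],[0,0,29],-1]]}}

```text
time_s: 11.7
tcp_pos: [593.7, 312.5, 51.9]
tool_rot: [0.0, 0.989, -0.145, -0.0]
wrist_force: [0.7, 0.6, -2.5]
grip_width: 0.13
```

```bash
python3 - <<'E'
from m import *
f=grab('wrist'); save('w6.png',f['pixels']); C=cloud(f)
s=r.sense(); print(s['tcp_pos'],s['grip_width'],s['wrist_force'])
E
```

```text
[594.54870541 313.14846467  53.24810871] 0.12859909459099284 [ 1.19240541  0.45097502 -1.80469248]
```

View pics/w6.png

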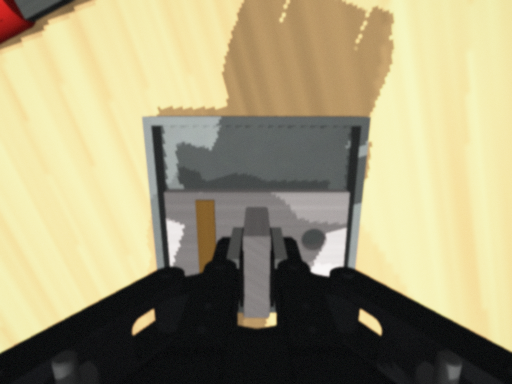

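The bar-tag bracket is centred over the tray, with its plate at columns 165–350 and the inner walls at about 153–360. I lower it, release and lift.

Call:
{"api": "move_arm", "payload": {"commands": [[[0,0,-15],[0,0,0],-1],[[0,0,-25],[0,0,0],-1],[[0,0,-30],[0,0,0],-1],[[0,0,-30],[0,0,0],-1],[[0,0,-30],[0,0,0],-1],[[0,0,-30],[0,0,0],-0.3],[[0,0,-30],[0,0,0],-0.3],[[0,0,-30],[0,0,0],-0.3],[[0,0,-30],[0,0,0],-0.3],[[0,0,-10],[0,0,0],-0.3],[[0,0,30],[0,0,0],-0.3],[[0,0,70],[0,0,0],-0.3]]}}

```text
time_s: 12.95
tcp_pos: [593.6, 312.2, 123.8]
tool_rot: [0.0, 0.989, -0.145, -0.001]
wrist_force: [1.4, 0.3, 0.7]
grip_width: 0.353
```

Call:
{"api": "move_arm", "payload": {"commands": [[[0,0,50],[0,0,0],0],[[0,0,105],[0,0,0],0],[[4,-376,105],[0,0,5.5],0],[[4,-376,105],[0,0,5.5],0],[[4,-376,105],[0,0,5.5],0],[[4,-376,105],[0,0,5.5],0],[[4,-376,105],[0,0,5.5],0],[[4,-376,105],[0,0,5.5],0],[[4,-376,105],[0,0,5.5],0],[[4,-376,105],[0,0,5.5],0],[[4,-376,105],[0,0,5.5],0],[[4,-376,105],[0,0,5.5],0]]}}

```text
time_s: 14.15
tcp_pos: [598.3, -63.7, 228.4]
tool_rot: [-0.0, 0.995, -0.098, 0.001]
wrist_force: [-0.5, 0.6, -0.2]
grip_width: 0.501
```

```bash
python3 - <<'E'
from m import *
f=grab('wrist'); save('w7.png',f['pixels']); C=cloud(f)
s=r.sense(); print(s['time_s'],s['tcp_pos'],s['tool_rot'],s['grip_width'],s['wrist_force'])
P,_=near(f,(598,-64),60,68,84); print('handle',len(P),rect(P),np.median(P[:,2]))
P,_=near(f,(471,-38),40,46,64); print('web',len(P),rect(P) if len(P) else '')
D=grab('side');P,_=near(D,(594,312),60,42,65); print('tray web',len(P),rect(P),np.median(P[:,2]))
P,c=near(D,(594,312),58,10,18); print('tray plate',len(P),rect(P),np.median(P[:,2]))
E
```

```text
14.2 [598.26222452 -61.72502009 228.3943041 ] [-6.20342630e-04  9.95339107e-01 -9.64329682e-02  6.00392680e-04] 0.5004616150791559 [-0.37536144  0.27658266  0.00790176]
handle 645 (array([598.3, -63.4]), array([50.4, 13.5]), 79.0) 76.27872546087377
web 494 (array([470.9, -37.7]), array([39.9, 12.5]), 78.9)
tray web 85 (array([591.9, 310.7]), array([40.7, 13.4]), 73.1) 51.87651282393301
tray plate 528 (array([595.8, 308.6]), array([ 58.5, 109.7]), 73.7) 13.267707927908646
```

View pics/w7.png

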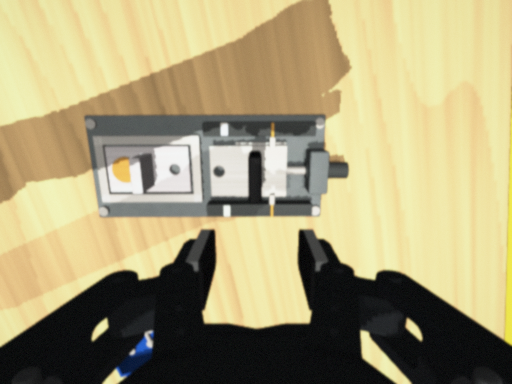

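The passed bracket's web is at the nest's middle, the bar-tag bracket lies flat in the tray, and the handle at (255,175) lies below the tool. I descend and grip.

Call:
{"api": "move_arm", "payload": {"commands": [[[0,0,-50],[0,0,0],0],[[0,0,-100],[0,0,0],0],[[0,0,-145],[0,0,0],0],[[0,0,-170],[0,0,0],0],[[0,0,-182],[0,0,0],0],[[0,0,-182],[0,0,0],0],[[0,0,-182],[0,0,0],-1],[[0,0,-182],[0,0,0],-1],[[0,0,-182],[0,0,0],-1],[[0,0,-182],[0,0,0],-1],[[0,0,-182],[0,0,0],-1],[[0,0,-182],[0,0,0],-1]], "newtons": 80}}

```text
time_s: 15.45
tcp_pos: [597.0, -62.2, 47.5]
tool_rot: [0.0, 0.995, -0.097, -0.001]
wrist_force: [-5.8, 1.4, 5.3]
grip_width: 0.149
```

```bash
cat > p.py <<'E'
import sys
from m import *
f=load('wrist') if len(sys.argv)>2 else grab('wrist'); p=f['pixels']; save(sys.argv[1],p)
s=r.sense(); print(s['time_s'],s['tcp_pos'],s['grip_width'],s['wrist_force'])
a=np.radians(-11.0); ex=np.array([np.cos(a),np.sin(a)]); ey=np.array([-ex[1],ex[0]])
# jig-frame image of the left rail top (z=28): x 0..200, y 35..65, 0.25 mm per px
n=np.array([470.9,-38.1]); o=[]
X,Y=np.meshgrid(np.arange(0,200,.25),np.arange(65,35,-.25)); W=n+X[...,None]*ex+Y[...,None]*ey
T=f['world_from_camera'];K=f['mtx']
c=(np.dstack([W,np.full(X.shape,28.)])-T[:3,3])@T[:3,:3]
u=(K[0,2]-K[0,0]*c[...,0]/c[...,2]).astype(np.float32); v=(K[1,2]+K[1,1]*c[...,1]/c[...,2]).astype(np.float32)
q=cv2.remap(p,u,v,cv2.INTER_LINEAR); save('r_'+sys.argv[1],q)
hsv=cv2.cvtColor(q,cv2.COLOR_RGB2HSV); V=hsv[...,2].astype(int);S=hsv[...,1].astype(int);H=hsv[...,0]
for y in (52,50,48,46,44):
    i=int((65-y)/.25); br=(S[i]>110)&(H[i]<25)&(V[i]>70); wh=(V[i]>150)&(S[i]<60)
    def runs(m):
        d=np.flatnonzero(np.diff(np.r_[0,m.astype(int),0])); return [(X[0,min(a,799)],X[0,min(b,799)]) for a,b in zip(d[::2],d[1::2]) if b-a>4]
    print(y,'brass',runs(br),'white',runs(wh))
E
python3 - <<'E'
E
python3 p.py p1.png
```

```text
15.5 [597.02850385 -62.18991543  47.56210077] 0.1462073516942577 [-5.52230887  2.5126767   5.52328113]
52 brass [(np.float64(148.5), np.float64(152.5))] white [(np.float64(91.25), np.float64(99.25))]
50 brass [(np.float64(148.5), np.float64(152.5))] white [(np.float64(91.5), np.float64(99.25))]
48 brass [(np.float64(148.5), np.float64(152.5))] white [(np.float64(91.5), np.float64(99.25))]
46 brass [(np.float64(148.5), np.float64(152.5))] white [(np.float64(91.5), np.float64(99.25))]
44 brass [(np.float64(148.5), np.float64(152.5))] white [(np.float64(91.25), np.float64(99.25))]
```

The pointer is 55.2 mm from the mark's middle, which agrees with the 55 mm given. I pull.

Call:
{"api": "move_arm", "payload": {"commands": [[[-7,1.4,0],[0,0,0],-1],[[-14,2.7,0],[0,0,0],-1],[[-21,4.1,0],[0,0,0],-1],[[-28,5.4,0],[0,0,0],-1],[[-35,6.8,0],[0,0,0],-1],[[-42,8.2,0],[0,0,0],-1],[[-48,9.3,0],[0,0,0],-1],[[-54,10.5,0],[0,0,0],-1],[[-54,10.5,0],[0,0,0],-1],[[-54,10.5,0],[0,0,0],-1],[[-54,10.5,0],[0,0,0],-1]]}}

```text
time_s: 16.6
tcp_pos: [548.7, -52.7, 47.6]
tool_rot: [-0.001, 0.995, -0.097, 0.005]
wrist_force: [8.1, 1.5, -5.3]
grip_width: 0.154
```

```bash
python3 p.py p2.png
```

```text
16.65 [548.72457732 -52.66455446  47.59939182] 0.15357193980719647 [ 7.90588588  0.91431839 -4.02481193]
52 brass [(np.float64(99.75), np.float64(103.0))] white [(np.float64(91.25), np.float64(99.25)), (np.float64(198.5), np.float64(199.75))]
50 brass [(np.float64(99.75), np.float64(103.0))] white [(np.float64(91.25), np.float64(99.0))]
48 brass [(np.float64(99.75), np.float64(103.0))] white [(np.float64(91.25), np.float64(99.0))]
46 brass [(np.float64(99.75), np.float64(103.25))] white [(np.float64(91.25), np.float64(99.25))]
44 brass [(np.float64(99.75), np.float64(103.0))] white [(np.float64(91.25), np.float64(99.25))]
```

View pics/p2.png

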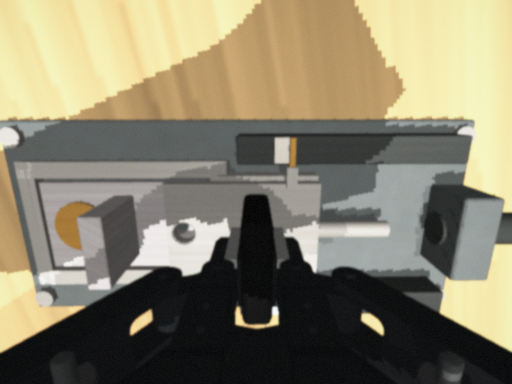

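The pointer at (293,152) is just beside the mark at (282,150), about 6 mm short because the arm gives a little.

Call:
{"api": "move_arm", "payload": {"commands": [[[-3,0.6,0],[0,0,0],-1],[[-6.5,1.3,0],[0,0,0],-1],[[-6.5,1.3,0],[0,0,0],-1],[[-6.5,1.3,0],[0,0,0],-1],[[-6.5,1.3,0],[0,0,0],-1],[[-6.5,1.3,0],[0,0,0],-1]]}}

```text
time_s: 17.25
tcp_pos: [542.6, -51.5, 47.6]
tool_rot: [-0.001, 0.995, -0.097, 0.005]
wrist_force: [8.4, 1.2, -5.4]
grip_width: 0.152
```

```bash
python3 p.py p3.png
```

```text
17.3 [542.59846101 -51.44337671  47.61499019] 0.15488196754027253 [ 8.16044834  1.05104326 -5.17688647]
52 brass [(np.float64(93.5), np.float64(96.25))] white [(np.float64(91.25), np.float64(93.0)), (np.float64(96.75), np.float64(99.25))]
50 brass [(np.float64(93.5), np.float64(96.0))] white [(np.float64(91.25), np.float64(93.0)), (np.float64(96.5), np.float64(99.25))]
48 brass [(np.float64(93.5), np.float64(96.25))] white [(np.float64(91.25), np.float64(93.25)), (np.float64(96.75), np.float64(99.25))]
46 brass [(np.float64(93.5), np.float64(96.25))] white [(np.float64(91.25), np.float64(93.0)), (np.float64(96.75), np.float64(99.25))]
44 brass [(np.float64(93.5), np.float64(96.25))] white [(np.float64(91.25), np.float64(93.25)), (np.float64(96.75), np.float64(99.25))]
```

Call:
{"api": "move_arm", "payload": {"commands": [[[0,0,0],[0,0,0],-1],[[0,0,0],[0,0,0],-1],[[0,0,0],[0,0,0],-1],[[0,0,0],[0,0,0],-1],[[0,0,0],[0,0,0],-1],[[0,0,0],[0,0,0],-1],[[0,0,0],[0,0,0],-1],[[0,0,0],[0,0,0],-1]]}}

```text
time_s: 18.1
tcp_pos: [542.6, -51.4, 47.6]
tool_rot: [-0.001, 0.995, -0.097, 0.005]
wrist_force: [8.7, 2.8, -5.0]
grip_width: 0.153
```

```bash
python3 p.py p4.png; python3 - <<'E'
from m import *
f=grab('scene'); save('end.png',cv2.resize(f['pixels'][100:320,80:420],(800,518)))
E
```

```text
18.15 [542.58673286 -51.44826361  47.60284038] 0.15086036582896478 [ 8.87128111  1.86100106 -4.47587172]
52 brass [(np.float64(93.5), np.float64(96.25))] white [(np.float64(91.25), np.float64(93.0)), (np.float64(96.75), np.float64(99.25))]
50 brass [(np.float64(93.5), np.float64(96.0))] white [(np.float64(91.25), np.float64(93.0)), (np.float64(96.75), np.float64(99.25))]
48 brass [(np.float64(93.5), np.float64(96.25))] white [(np.float64(91.25), np.float64(93.25)), (np.float64(96.75), np.float64(99.25))]
46 brass [(np.float64(93.5), np.float64(96.25))] white [(np.float64(91.25), np.float64(93.25)), (np.float64(96.75), np.float64(99.25))]
44 brass [(np.float64(93.75), np.float64(96.25))] white [(np.float64(91.25), np.float64(93.25)), (np.float64(96.75), np.float64(99.25))]
```

View pics/end.png

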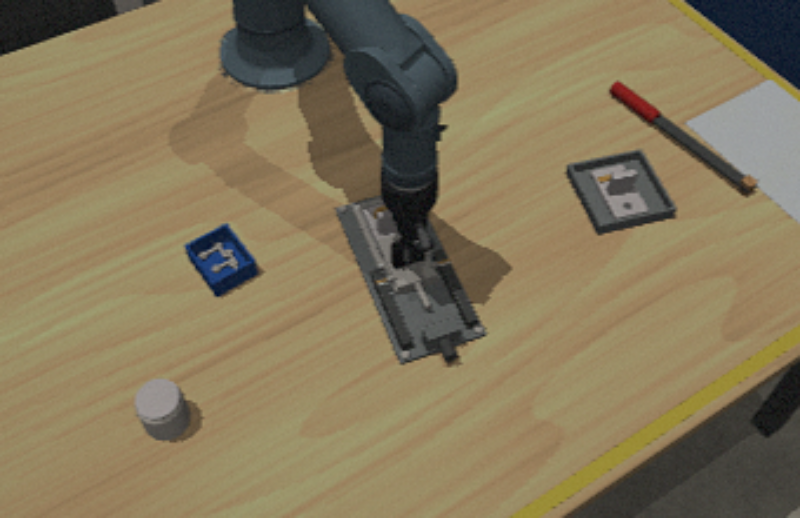

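The reject lies flat in the tray at (622,190). The bin, tin and file look unmoved, and the guide is held steady, so I hand the job in.

```bash
python3 -c "
from station import order
print(order.job_done())"
```

```text
the job is handed in; nothing more can be done
None
```

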